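Put the RF parts back into their foam cut-outs

TASK

Clear the microwave bench: put the amplifier, the attenuator, the directional coupler and the power splitter back in the foam-lined tray, each lying flat and upright on the floor of the cut-out made for its outline, with its connectors in their channels. Set each part down rather than dropping it, and leave the small adapter and the termination cap that stand among the parts where they are.

Things in the scene. Friction and masses are not known exactly. Their poses are not given: they have to be found in the camera images.
- amplifier: RF amplifier: white box 76 x 58 x 16 mm (x, y, z), on it, centred, a black finned heatsink 66 x 44 x 18 mm (top at 34 mm, flat sides); a brass connector of 9 mm diameter sticks out 10 mm from each short side. About 0.3 kg. Origin: centre of the underside; x along the length, z up. Either way round fits. Grip the heatsink across its 44 mm.
- attenuator: Coaxial attenuator: black body of square cooling fins 66 x 34 x 28 mm (x, y, z) with a steel barrel connector (17 to 20 mm diameter, axis 13 mm up) sticking out 20 mm from each end. About 0.3 kg. Origin: centre of the underside; x along the length, z up. Either way round fits. Grip across its 34 mm.
- coupler: Directional coupler: slim aluminium bar 84 x 28 x 28 mm (x, y, z) with a steel barrel connector (20 mm diameter, 16 mm long, axis 13 mm up) on each end and a third on the +y long side at x = +27 mm. About 0.25 kg. Origin: centre of the bar's underside; x along the length, z up. Fits one way round only. Grip across its 28 mm, clear of the side connector (x from -30 to 0 mm).
- splitter: Power splitter: nearly square aluminium block 60 x 50 x 28 mm (x, y, z) with steel barrel connectors (20 mm diameter, axis 13 mm up): two, 16 mm long, side by side (y = +-14.5 mm) on the +x face, one, 24 mm long, mid -x face. About 0.28 kg. Origin: centre of the block's underside; x points to the two-connector side, z up. Fits one way round only. Grip across its 50 mm.
- amplifier_cutout: Place of the amplifier. Fixed black foam block 144 x 96 mm, blue in the cut-out, in a tray with a 22 mm rim. Origin: on the cut-out's floor, 12 mm above the bench, where the part's origin belongs; axes as the seated part's. Foam top 8 mm above the floor, 8 mm play all round. Cut-out: rectangle 92 x 74 mm with a channel 25 mm wide at each short end, 112 mm long in all.
- attenuator_cutout: Place of the attenuator. Fixed black foam block 144 x 96 mm, blue in the cut-out, in a tray with a 22 mm rim. Origin: on the cut-out's floor, 12 mm above the bench, where the part's origin belongs; axes as the seated part's. Foam top 8 mm above the floor, 8 mm play all round. Cut-out: rectangle 82 x 50 mm with a channel 34 mm wide at each end, 122 mm long in all.
- coupler_cutout: Place of the directional coupler. Fixed black foam block 144 x 96 mm, blue in the cut-out, in a tray with a 22 mm rim. Origin: on the cut-out's floor, 12 mm above the bench, where the part's origin belongs; axes as the seated part's. Foam top 8 mm above the floor, 8 mm play all round. Cut-out: 100 x 44 mm, 34 mm channels at the ends (132 mm in all), 36 mm channel on the +y side at x = +27.
- splitter_cutout: Place of the power splitter. Fixed black foam block 144 x 96 mm, blue in the cut-out, in a tray with a 22 mm rim. Origin: on the cut-out's floor, 12 mm above the bench, where the part's origin belongs; axes as the seated part's. Foam top 8 mm above the floor, 8 mm play all round. Cut-out: 66 mm wide from x = -38 to +54 mm, then a 36 mm wide channel to x = -62.
- adapter: Bystander: steel and brass barrel adapter, 20 mm diameter, 36 mm tall, standing upright on the bench among the parts. Origin: centre of its underside. Leave it.
- terminator: Bystander: round termination cap, 18 mm diameter, 24 mm tall, steel below and black above, standing on the bench among the parts. Origin: centre of its underside. Leave it.

How it is judged:
At the end, for the whole second after the job is handed in: Each of the four parts rests level (tilt below 0.04 rad) on the floor of its own cut-out (underside within 3 mm of the floor, origin within 14 mm of the cut-out's origin horizontally, long axes within 0.35 rad: the cut-out's walls hold it closer than that), at rest and released (horizontal distance between amplifier and amplifier_cutout below 0.014 m and z of amplifier in the frame of amplifier_cutout between -0.004 and 0.003 m and angle between each of amplifier, attenuator, coupler, splitter's own z axis and vertical below 0.04 rad and angle between the x axis of amplifier and the x axis of amplifier_cutout, either way round below 0.35 rad and linear speed of each of amplifier, attenuator, coupler, splitter below 0.02 m/s and angular speed of each of amplifier, attenuator, coupler, splitter below 0.2 rad/s and horizontal distance between attenuator and attenuator_cutout below 0.014 m and z of attenuator in the frame of attenuator_cutout between -0.004 and 0.003 m and angle between the x axis of attenuator and the x axis of attenuator_cutout, either way round below 0.35 rad and horizontal distance between coupler and coupler_cutout below 0.014 m and z of coupler in the frame of coupler_cutout between -0.004 and 0.003 m and angle between the x axis of coupler and the x axis of coupler_cutout, either way round below 0.35 rad and horizontal distance between splitter and splitter_cutout below 0.014 m and z of splitter in the frame of splitter_cutout between -0.004 and 0.003 m and angle between the x axis of splitter and the x axis of splitter_cutout, either way round below 0.35 rad); the robot touches nothing.
It fails at once if a part is dropped (moves faster than 0.7 m/s while no finger touches it: a fall of 25 mm) ((linear speed of amplifier above 0.7 m/s and contact force between amplifier and the fingers below 0.01 N) or (linear speed of attenuator above 0.7 m/s and contact force between attenuator and the fingers below 0.01 N) or (linear speed of coupler above 0.7 m/s and contact force between coupler and the fingers below 0.01 N) or (linear speed of splitter above 0.7 m/s and contact force between splitter and the fingers below 0.01 N)).
It fails at once if the adapter is pushed more than 30 mm or knocked over (distance of adapter from where it was at the start of the episode above 0.03 m or angle between adapter's own z axis and vertical above 0.6 rad).
It fails at once if the termination cap is pushed more than 30 mm or knocked over (distance of terminator from where it was at the start of the episode above 0.03 m or angle between terminator's own z axis and vertical above 0.6 rad).
It also fails if it takes over 109 s, if anything falls off the work surface, if the arm or the gripper's body presses on something with over 40 N, if the wrist force passes 120 N, or if a joint passes its speed limit or range.

ROBOT

A 6-joint arm with a two-finger parallel gripper is mounted at the origin on the work surface. World frame = base frame: x ahead of the robot, y to its left, z up, the work surface at z = 0. Lengths are in m, angles in rad, forces in N, time in s.
With the tool pointing down it reaches from about 0.275 to 0.775 m from the base axis. Payload 14.6 kg.
Tool frame: the origin (TCP) lies between the finger pads; the fingertips stand 22 mm ahead of it and the grasp point (between the pads) lies 3 mm ahead of it; z points along the fingers, y is the line along which they close (so a half turn about z gives the same grasp; the last joint's range is limited). The gripper opens to 85 mm and grips with 20 to 120 N. Pads are 22 mm wide; open, the fingers measure 114 mm over their backs; the gripper's body (76 mm by 85 mm) begins 54 mm behind the grasp point. The pads swing forward as they close: fully open they stand 13 mm farther back than shut.
Start: joints at [-1.416, 0.263, -0.048, 1.259, 0, 1.415], TCP at [0.16, -0.5, 0.253] pointing down, gripper open.
Joint ranges: [-2.65, 2.65], [-0.89, 1.7], [-1.18, 1.37], [-2.13, 2.11], [-1.35, 1.29], [-3.14, 3.14]. Speed limits (rad/s): [1.89, 1.89, 2.57, 2.79, 3.14, 3.14].

INTERFACE

Orientations are given as a unit quaternion [x, y, z, w].
In Python, from cell import ctrl, capture, ticket, finder gives the robot as it stands.
- The arm moves only by the shell command python3 -m creep 'ROWS' [FORCE]. ROWS is a JSON object of lists of equal length, an entry for each row: "slide": the shift along the tool's x, y, z in cm, a list of three; "delta_rot": the turn, a rotation vector about the tool's x, y, z in degrees, a list of three; "gripper": the finger opening in cm, from 0 to 8.54. A call has 1 to 8 rows; each row is the pose to reach, as a shift and turn from the pose commanded when the call began, along the tool's axes at that moment; what a row does not reach only later rows make up. A row lasts 1/10 s, in which the tool goes at most 50 mm and 8.59 degrees, less where a joint would pass 70% of its speed; a pose out of reach is approached as far as the arm can. A call with a gripper value outside its range is refused whole. The fingers move at their own pace and stop on an object; FORCE is the grip in N (left out, the last holds). Time passes only in rows, so rows that repeat a pose let the fingers close. It gives the time, the measured TCP pose, the force, the opening and the grip force at its end, in the units of the state.
- ctrl.get_obs(): the state, without advancing time (a new reading comes with each control period).
- capture(name): name is "scene" or "top" or "wrist"; returns a dict with "img" (420x560x3 uint8, red, green, blue), "z_map" (420x560 float32, m along the optical axis (not along the pixel's ray), 0 where there is no reading), "fovy" (degrees; the focal length in pixels is half the picture's height over the tangent of half this angle, whatever the lens; pixels are square), "cx", "cy" (the principal point, pixels), "rvec" (rotation vector, rad) and "tvec" (3), from world to camera coordinates, as OpenCV has them. Camera axes: x right, y down, z forward; pixel columns grow to the right and rows downward; lengths in m; the calibration is good to about 2 mm. A picture is of the moment at which its call begins.
- ticket.job_done(): hands the job in; it is judged then, once.
Trained networks look in the newest picture that a camera, given by its name, has taken for a name from the list of things; names that differ only in an ending like _2 or _b are one class to them, and where a whole thing is asked for, a point or a joint stands for the part that bears it (a point fixed in the world has none). Each returns a list of dicts, best first, with "conf" (0 to 1); they miss things now and then, are a little off and sometimes report something else, mostly with a low value. They report only what shows in the picture. A call takes as long as a camera call.
- finder.search_frame(name, camera): "uv" ([column, row] in pixels, amid what is visible of it).
The state is a dict: "clock": time; "joints": joint angles; "qd": joint speeds; "joint_torque": joint torques, N m; "tool_pos": TCP position; "eef_rot": TCP orientation; "wrist_force": force on the tool from outside, world axes, zero at the start; "wrist_torque": the same for the moment, N m; "opening": finger opening in m; "grip_force": force on a finger pad.
Only numpy, scipy, OpenCV 4.12 (cv2) and the standard library are available. Lean on these libraries where they do the work, as an engineer would, in place of code of your own. Each camera call takes 0.05 s, during which the arm holds its last target. There are 200 camera calls.

## Working session

There is one attempt and no reset: what is moved stays moved. The work goes in short steps, Python scripts to look and compute and a shell command to move; the robot and the scene stay as the last step left them, time stands still between calls to the robot, and variables do not carry over. Pictures are saved under pics/ and viewed, at most 14 in all, crops included, and the job is handed in when it is done.

```bash
ls; mkdir -p pics; cat > h.py <<'E'
import numpy as np,cv2
from scipy.spatial.transform import Rotation as R
from cell import ctrl,capture,ticket,finder
def cam(n):
    c=capture(n); c['f']=c['img'].shape[0]/2/np.tan(np.radians(c['fovy'])/2)
    c['M']=R.from_rotvec(np.ravel(c['rvec'])).as_matrix(); c['t']=np.ravel(c['tvec']); return c
def cloud(c):
    z=c['z_map']; v,u=np.mgrid[:z.shape[0],:z.shape[1]]
    P=np.stack([(u-c['cx'])/c['f']*z,(v-c['cy'])/c['f']*z,z],-1)
    W=(P-c['t'])@c['M']; W[z<=0]=np.nan; return W
def proj(c,p):
    q=c['M']@np.asarray(p)+c['t']; return q[:2]/q[2]*c['f']+[c['cx'],c['cy']]
def save(c,n,s=1): cv2.imwrite('pics/'+n,cv2.resize(c['img'][:,:,::-1],None,fx=s,fy=s))
E
python3 - <<'E'
from h import *
o=ctrl.get_obs();print(o)
for n in ['top','scene']:
    c=cam(n); save(c,n+'1.png',1.4); W=cloud(c)
    print(n,c['f'],-c['M'].T@c['t'])
    for k in ['amplifier','attenuator','coupler','splitter','amplifier_cutout','attenuator_cutout','coupler_cutout','splitter_cutout','adapter','terminator']:
        for d in finder.search_frame(k,n)[:2]:
            u,v=np.round(d['uv']).astype(int); print(k,d['uv'],round(d['conf'],2),np.round(W[v,u],3))
E
```

```text
pics
{'clock': 0.0, 'joints': array([-1.41631789e+00,  2.63504709e-01, -4.89401383e-02,  1.25940427e+00,
        1.54289898e-05,  1.41545131e+00]), 'qd': array([-1.97577315e-04,  8.56380000e-04, -9.14443022e-04, -1.95834697e-03,
        3.65725897e-04,  5.74395255e-06]), 'joint_torque': array([-7.39620773e-04, -6.37608933e+01,  3.84564543e+01,  1.34561947e-02,
       -2.96309117e-04, -1.99416087e-05]), 'tool_pos': array([ 0.16000405, -0.49975471,  0.25283336]), 'eef_rot': array([ 9.88025018e-01,  1.54292858e-01,  7.94257518e-06, -5.26394221e-04]), 'wrist_force': array([ 0.32195172, -0.4087993 , -0.18150962]), 'wrist_torque': array([-0.04597988, -0.03642112,  0.04110186]), 'grip_force': 0.0, 'opening': 0.08554404714448553}
top 475.31193711270845 [ 0.36167362 -0.01447638  0.89001428]
amplifier [321.6, 261.9] 0.81 [ 0.469 -0.073  0.019]
attenuator [313.9, 182.2] 0.65 [ 0.619 -0.059  0.027]
coupler [418.4, 261.6] 0.98 [ 0.47  -0.247  0.027]
splitter [439.6, 186.4] 0.65 [ 0.613 -0.296  0.029]
amplifier_cutout [218.7, 196.4] 0.67 [0.594 0.122 0.012]
attenuator_cutout [210.1, 271.8] 0.93 [0.449 0.132 0.013]
coupler_cutout [157.4, 268.5] 0.55 [0.455 0.23  0.016]
splitter_cutout [167.3, 193.3] 0.8 [0.599 0.222 0.012]
terminator [377.2, 174.2] 0.47 [ 0.637 -0.179  0.025]
scene 401.22188286458254 [ 1.13098177 -0.08728707  0.42433994]
amplifier [228.5, 194.9] 0.86 [ 0.495 -0.075  0.024]
attenuator [242.3, 240.8] 0.61 [ 0.64  -0.063  0.029]
coupler [133.8, 201.2] 0.93 [ 0.484 -0.246  0.025]
splitter [88.0, 259.7] 0.87 [ 0.641 -0.293  0.028]
splitter [404.1, 213.2] 0.52 [0.595 0.228 0.012]
amplifier_cutout [344.5, 216.8] 0.7 [0.587 0.12  0.012]
attenuator_cutout [328.2, 177.3] 0.65 [0.446 0.131 0.012]
coupler_cutout [373.4, 172.4] 0.63 [0.446 0.227 0.013]
adapter [166.7, 221.1] 0.59 [ 0.555 -0.184  0.022]
terminator [165.8, 258.3] 0.52 [ 0.642 -0.182  0.014]
```

View pics/top1.png

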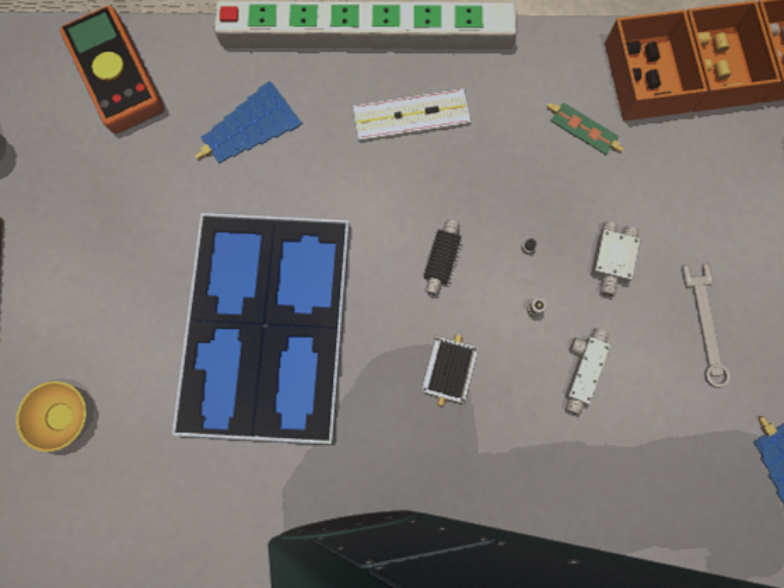

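View pics/scene1.png

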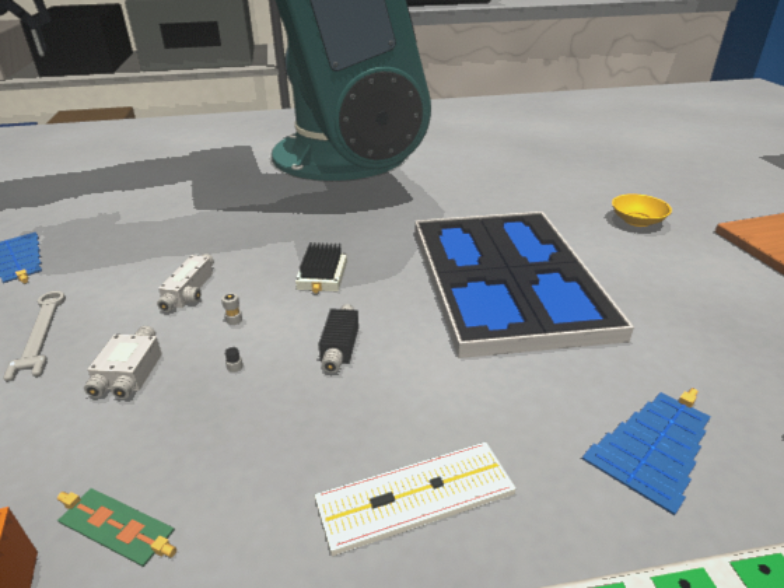

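The top view (scale 1.4) shows the amplifier at (450,370), attenuator (443,257), coupler (588,370), splitter (618,255), terminator (530,246) and adapter (538,306). The tray is at left with cut-outs for the splitter (upper left), amplifier (upper right), coupler (lower left) and attenuator (lower right). All x axes point roughly up (world +x), and the scene view agrees. Next I'll fit the poses.

```bash
cat >> h.py <<'E'
def boxpoly(*bs):
    return [np.array([[a,c],[b,c],[b,d],[a,d]])/1000 for a,b,c,d in bs]
TPL={'amplifier':boxpoly((-46,46,-37,37),(-56,56,-12.5,12.5)),'attenuator':boxpoly((-41,41,-25,25),(-61,61,-17,17)),
'coupler':boxpoly((-50,50,-22,22),(-66,66,-17,17),(9,45,0,38)),'splitter':boxpoly((-38,54,-33,33),(-62,0,-18,18))}
CUT={'amplifier':(.594,.122),'attenuator':(.449,.132),'coupler':(.455,.23),'splitter':(.599,.222)}
PART={'amplifier':(.469,-.073),'attenuator':(.619,-.059),'coupler':(.47,-.247),'splitter':(.613,-.296)}
SZ={'amplifier':(66,44,.024),'attenuator':(66,34,.0245),'coupler':(84,28,.0245),'splitter':(60,50,.0245)}
def part(W,k,near=None,r=.06,lift=0):
    """pose of body top: centre x,y, yaw deg, sizes mm, top z"""
    p=np.array(near or PART[k]); m=(np.hypot(W[...,0]-p[0],W[...,1]-p[1])<r)&(W[...,2]>SZ[k][2]+lift)&(W[...,2]<.045+lift)
    Q=W[m]; (c,s,a)=cv2.minAreaRect((Q[:,:2]*1000).astype(np.float32))
    L=SZ[k][:2]; 
    if s[0]<s[1]: s=s[::-1]; a+=90
    a=(a+90)%180-90
    return np.round(np.array(c)/1000,4),round(a,1),np.round(s,1),round(np.median(Q[:,2]),4),len(Q)
def cut(c,W,k,g=None):
    from scipy.optimize import minimize
    h=cv2.cvtColor(c['img'],cv2.COLOR_RGB2HSV); p=np.array(g or CUT[k])
    blue=(h[...,0]>95)&(h[...,0]<130)&(h[...,1]>110)
    near=np.hypot(W[...,0]-p[0],W[...,1]-p[1])<.1
    blue=((blue&(W[...,2]<.0165)&near)).astype(np.uint8)
    n,l,st,ce=cv2.connectedComponentsWithStats(blue)
    i=l[tuple(np.round(proj(c,[*p,.012])).astype(int)[::-1])]
    B=(l==i)if i else (l==1+np.argmax(st[1:,4]))
    X=W[near&np.isfinite(W[...,0])][:,:2]; b=B[near&np.isfinite(W[...,0])]
    def f(q):
        a=q[2]; Y=(X-q[:2])@np.array([[np.cos(a),-np.sin(a)],[np.sin(a),np.cos(a)]])
        ins=np.zeros(len(Y))
        for P in TPL[k]:
            d=np.minimum(Y-P.min(0),P.max(0)-Y).min(1); ins=np.maximum(ins,np.clip(d/.002+.5,0,1))
        return np.abs(ins-b).sum()/b.sum()
    r=min((minimize(f,[*p,a],method='Nelder-Mead',options=dict(initial_simplex=[[*p,a],[p[0]+.01,p[1],a],[p[0],p[1]+.01,a],[*p,a+.1]])) for a in(-.2,-.05,.1)),key=lambda r:r.fun)
    return np.round(r.x[:2],4),round(np.degrees(r.x[2]),1),round(r.fun,3),b.sum()
def go(p,yaw,o=None):
    """slide (cm) and turn (deg) from present pose to tool-down pose at p, tool x at yaw deg"""
    o=o or ctrl.get_obs(); A=R.from_quat(o['eef_rot'])
    B=R.from_euler('z',yaw,degrees=True)*R.from_quat([1,0,0,0])
    return np.round(A.inv().apply(np.array(p)-o['tool_pos'])*100,2),np.round((A.inv()*B).as_rotvec(degrees=True),1)
E
python3 - <<'E'
from h import *
c=cam('top');W=cloud(c)
P={}
for k in PART: P[k]=part(W,k);print(k,*P[k])
for k in CUT: print(k,'cut',*cut(c,W,k))
for p in [(.637,-.179),(.545,-.184)]:
    Q=W[(np.hypot(W[...,0]-p[0],W[...,1]-p[1])<.04)&(W[...,2]>.012)];print(Q.mean(0),len(Q))
print(R.from_quat(ctrl.get_obs()['eef_rot']).as_matrix().round(3))
x=P['attenuator'];print(go([*x[0],.12],x[1]))
E
```

```text
amplifier [ 0.4673 -0.0726] -15.0 [66.4 44. ] 0.0335 411
attenuator [ 0.6281 -0.0654] -16.9 [82. 34.] 0.0273 451
coupler [ 0.4693 -0.2501] -22.0 [105.2  36.3] 0.0281 741
splitter [ 0.6198 -0.2985] -14.0 [93.5 50.9] 0.0281 843
amplifier cut [0.5952 0.1225] -2.6 0.049 1878
attenuator cut [0.4487 0.1291] -2.5 0.054 1588
coupler cut [0.4528 0.2276] -2.5 0.064 1724
splitter cut [0.5993 0.2213] -2.6 0.061 1745
[ 0.63699801 -0.18225165  0.02125763] 70
[ 0.54882409 -0.18738316  0.03327499] 118
[[ 0.952  0.305 -0.   ]
 [ 0.305 -0.952 -0.   ]
 [-0.     0.    -1.   ]]
(array([ 57.83, -27.13,  13.33]), array([ 0. ,  0. , 34.6]))
```

```bash
python3 -m creep '{"slide":[[4.5,-2,0],[9,-4,0],[13.5,-6.5,0],[18,-9,0],[22.5,-11,0],[27,-13,0.5],[31.5,-15,1.5],[36,-17,2.5]],"delta_rot":[[0,0,4],[0,0,9],[0,0,14],[0,0,19],[0,0,24],[0,0,29],[0,0,34.6],[0,0,34.6]],"gripper":[8.54,8.54,8.54,8.54,8.54,8.54,8.54,8.54]}'
python3 - <<'E'
from h import *
SZ.update({k:(*SZ[k][:2],.0262) for k in('attenuator','coupler','splitter')})
c=cam('top');W=cloud(c)
for k in PART: print(k,*part(W,k))
print(ctrl.get_obs()['tool_pos'],go([.621,-.062,.19],-16.9))
c=cam('wrist');save(c,'w1.png',1.4);print(-c['M'].T@c['t'],c['M'])
W=cloud(c)
for k in PART:
    try:print(k,*part(W,k))
    except Exception:pass
E
```

```text
clock: 1.95
tool_pos: [0.4509, -0.2282, 0.2287]
eef_rot: [0.989, -0.148, 0.0, 0.0]
wrist_force: [0.9, -1.0, -0.1]
opening: 0.0854
grip_force: 0.0
amplifier [ 0.4672 -0.0726] -15.1 [65.9 43.9] 0.0338 408
attenuator [ 0.6257 -0.0645] -16.8 [76.8 33.5] 0.0279 337
coupler [ 0.4656 -0.2525] -22.1 [85.  28.2] 0.0285 514
splitter [ 0.6212 -0.2985] -14.2 [65.3 50.5] 0.0284 746
[ 0.45432023 -0.22371501  0.22697551] (array([ 11.32, -20.27,   3.75]), array([-0.1,  0. ,  0.2]))
[ 0.51992248 -0.24240047  0.3475845 ] [[-0.28584799 -0.9582733  -0.00179035]
 [-0.92265832  0.27471864  0.27061283]
 [-0.25882921  0.07900601 -0.9626866 ]]
amplifier [ 0.4654 -0.0697] -15.0 [66.6 45.6] 0.0322 3132
attenuator [ 0.6188 -0.0607] -16.6 [65.2 34.9] 0.0276 1619
coupler [ 0.4649 -0.2505] -22.5 [83.9 28.1] 0.0281 2500
splitter [ 0.5964 -0.2897] 73.9 [49.5  9.4] 0.0279 667
```

View pics/w1.png

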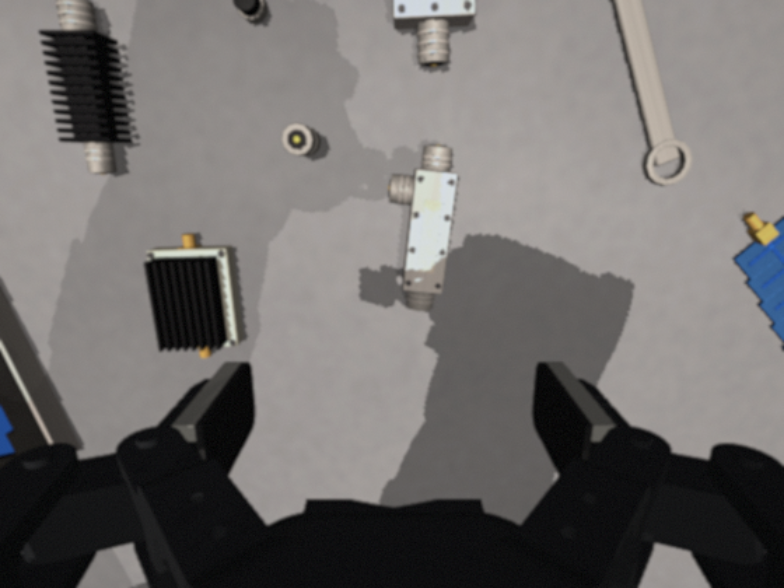

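Wrist view (1.4×): the coupler is at (430,230) with its side connector to the left, the amplifier at (190,300), attenuator at (90,90) and adapter at (300,140), and the path is clear. I'll take the coupler first.

```bash
python3 - <<'E'
from h import *
print(ctrl.get_obs()['tool_pos'],go([.4511,-.2448,.10],-22.3), go([.4511,-.2448,.036],-22.3))
E
```

```text
[ 0.4521918  -0.22585867  0.22749796] (array([ 0.45,  1.87, 12.75]), array([-0.1,  0.1,  5.8])) (array([ 0.45,  1.87, 19.15]), array([-0.1,  0.1,  5.8]))
```

```bash
python3 -m creep '{"slide":[[0.5,1.6,2],[0.5,1.6,6],[0.5,1.6,10],[0.5,1.6,13],[0.5,1.6,13],[0.5,1.6,13]],"delta_rot":[[0,0,5.3],[0,0,5.3],[0,0,5.3],[0,0,5.3],[0,0,5.3],[0,0,5.3]],"gripper":[8.54,8.54,8.54,8.54,8.54,8.54]}' 70
python3 - <<'E'
from h import *
o=ctrl.get_obs();print(o['tool_pos'],o['wrist_force'],go([.4511,-.2448,.036],-22.3))
c=cam('wrist');save(c,'w2.png');W=cloud(c);print(part(W,'coupler'))
E
```

```text
clock: 2.65
tool_pos: [0.4496, -0.2468, 0.0995]
eef_rot: [0.981, -0.192, -0.0, -0.0]
wrist_force: [0.3, -0.5, 0.0]
opening: 0.0854
grip_force: 0.0
[ 0.44963282 -0.24683922  0.09950197] [ 0.31865116 -0.46438502  0.03538257] (array([ 0.06, -0.24,  6.35]), array([-0. ,  0. ,  0.1]))
(array([ 0.4717, -0.2493]), -21.7, array([96.2, 36.1]), np.float64(0.0281), 6405)
```

View pics/w2.png

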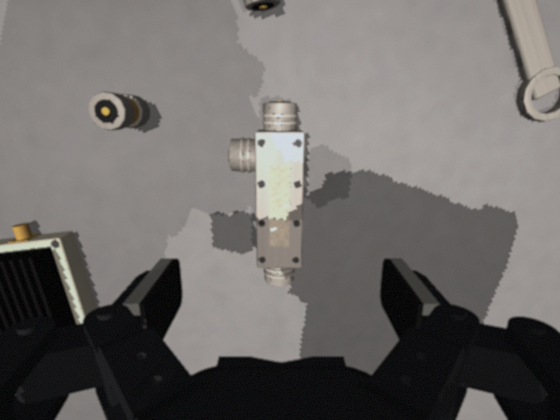

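The coupler is upright at column 281, centred between the fingers (about columns 180 and 385). Descending and closing.

```bash
python3 -m creep '{"slide":[[0.1,-0.2,2.5],[0.1,-0.2,5],[0.1,-0.2,6],[0.1,-0.2,6.3],[0.1,-0.2,6.3],[0.1,-0.2,6.3],[0.1,-0.2,6.3],[0.1,-0.2,6.3]],"delta_rot":[[0,0,0],[0,0,0],[0,0,0],[0,0,0],[0,0,0],[0,0,0],[0,0,0],[0,0,0]],"gripper":[8.54,8.54,8.54,8.54,6,4,2,2]}' 70
python3 -m creep '{"slide":[[0,0,0],[0,0,0],[0,0,0],[0,0,0]],"delta_rot":[[0,0,0],[0,0,0],[0,0,0],[0,0,0]],"gripper":[2,2,2,2]}' 70
python3 - <<'E'
from h import *
c=cam('wrist');save(c,'w3.png')
E
```

```text
clock: 3.5
tool_pos: [0.4516, -0.2453, 0.0363]
eef_rot: [0.981, -0.192, 0.0, 0.0]
wrist_force: [0.2, 1.2, 0.8]
opening: 0.0283
grip_force: 0.3
clock: 3.9
tool_pos: [0.4516, -0.2454, 0.0366]
eef_rot: [0.981, -0.192, 0.001, 0.0]
wrist_force: [-1.4, 0.7, 11.9]
opening: 0.0261
grip_force: 69.6
```

View pics/w3.png

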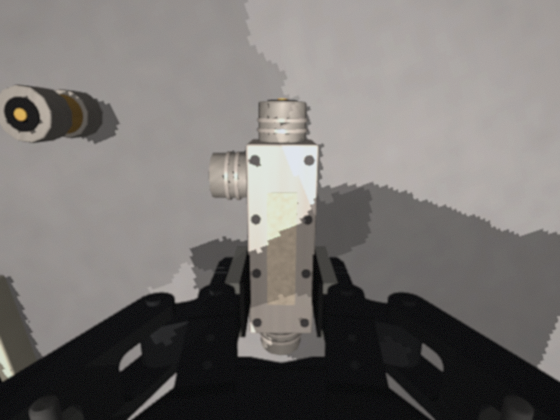

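Gripped squarely, with the pads at rows 260–330 on the bar's rear half, clear of the side connector. Lifting and carrying it to the tray.

```bash
python3 -m creep '{"slide":[[0,0,-1],[0,0,-3],[0,0,-6],[-0.5,-1.5,-9],[-2,-4.6,-10],[-3.6,-8.2,-10],[-5.2,-12,-10],[-7,-16,-10]],"delta_rot":[[0,0,0],[0,0,0],[0,0,0],[0,0,0],[0,0,-3],[0,0,-6],[0,0,-9],[0,0,-12]],"gripper":[2,2,2,2,2,2,2,2]}' 70
python3 - <<'E'
from h import *
print(go([.4385,.2282,.14],-2.5))
E
```

```text
clock: 4.75
tool_pos: [0.4466, -0.0692, 0.1364]
eef_rot: [0.996, -0.088, 0.0, 0.0]
wrist_force: [1.8, 0.7, -2.6]
opening: 0.0265
grip_force: 69.5
(array([ -6.  , -29.14,  -0.36]), array([ 0. , -0. , -7.6]))
```

```bash
python3 -m creep '{"slide":[[-0.8,-3.8,0],[-1.6,-7.6,0],[-2.4,-11.4,0],[-3.2,-15.2,0],[-4,-19,0],[-4.7,-22.8,0],[-5.4,-26.4,0],[-6,-29,0]],"delta_rot":[[0,0,-1],[0,0,-2],[0,0,-3],[0,0,-4],[0,0,-5],[0,0,-6],[0,0,-7],[0,0,-7.6]],"gripper":[2,2,2,2,2,2,2,2]}' 70
python3 -m creep '{"slide":[[0,0,1],[0,0,3],[0,0,4],[0,0,4]],"delta_rot":[[0,0,0],[0,0,0],[0,0,0],[0,0,0]],"gripper":[2,2,2,2]}' 70
python3 - <<'E'
from h import *
print(ctrl.get_obs()['tool_pos'],go([.4385,.2282,.0495],-2.5))
c=cam('wrist');W=cloud(c);save(c,'w4.png')
print(part(W,'coupler',(.4528,.2276),lift=.045))
for k in CUT:print(k,cut(c,W,k))
c=cam('top');W=cloud(c)
print(part(W,'coupler',(.4528,.2276),lift=.045),part(cloud(c),'splitter'))
E
```

```text
clock: 5.55
tool_pos: [0.4396, 0.0933, 0.1358]
eef_rot: [1.0, 0.005, -0.0, -0.016]
wrist_force: [-0.6, -0.3, -1.6]
opening: 0.0268
grip_force: 69.5
clock: 5.95
tool_pos: [0.4385, 0.0935, 0.0943]
eef_rot: [1.0, 0.004, -0.002, -0.016]
wrist_force: [1.1, 0.6, -0.7]
opening: 0.0257
grip_force: 69.4
[0.43846593 0.09350486 0.09431181] (array([  0.14, -13.32,   4.92]), array([-1.9,  0.3,  3. ]))
(array([0., 0.]), 0.0, array([0., 0.]), np.float64(nan), 0)
amplifier (array([0.5951, 0.1249]), np.float64(-2.5), np.float64(0.041), np.int64(4989))
attenuator (array([0.3713, 0.113 ]), np.float64(38.0), np.float64(0.922), np.int64(7386))
coupler (array([0.452 , 0.2298]), np.float64(-2.3), np.float64(0.106), np.int64(13247))
splitter (array([0.5992, 0.2243]), np.float64(-1.3), np.float64(0.101), np.int64(3191))
(array([0., 0.]), 0.0, array([0., 0.]), np.float64(nan), 0) (array([ 0.6189, -0.2977]), -14.0, array([97.6, 50.5]), np.float64(0.0282), 836)
  return _methods._mean(a, axis=axis, dtype=dtype,
  ret = ret.dtype.type(ret / rcount)
```

View pics/w4.png

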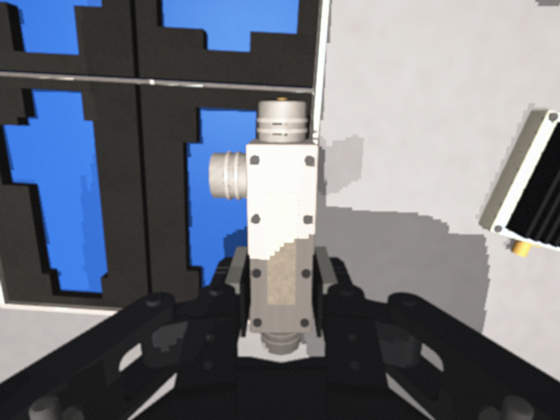

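```bash
python3 - <<'E'
from h import *
o=ctrl.get_obs();print(o['joints'].round(3),o['qd'].round(3),o['tool_pos'],o['eef_rot'].round(4),go([.4385,.2282,.12],-2.5))
E
```

```text
[ 0.009  0.248 -0.535  0.789  0.033  3.141] [ 0.003 -0.011  0.013  0.002  0.     0.   ] [0.43939647 0.09360975 0.0957647 ] [ 9.999e-01  4.500e-03 -7.000e-04 -1.630e-02] (array([  0.03, -13.53,  -1.98]), array([-1.9,  0.1,  3. ]))
```

The wrist view shows the coupler still short of the tray (its edge is at column 320). Joint 6 has hit its limit, so the fingers need a half turn. I'll set the coupler on the free bench and regrasp it turned 180°.

```bash
python3 - <<'E'
from h import *
print(go([.36,-.02,.1],0))
E
python3 -m creep '{"slide":[[-1,1.5,-0.5],[-3,4.5,-0.5],[-5,8,-0.5],[-7,10.5,-0.5],[-7.9,11.4,-0.5],[-7.9,11.4,-0.5],[-7.9,11.4,-0.5]],"delta_rot":[[0,0,0],[-1.9,0,0.5],[-1.9,0,0.5],[-1.9,0,0.5],[-1.9,0,0.5],[-1.9,0,0.5],[-1.9,0,0.5]],"gripper":[2,2,2,2,2,2,2]}' 70
python3 - <<'E'
from h import *
o=ctrl.get_obs();print(o['joints'].round(3),o['eef_rot'].round(4),go([.36,-.02,.038],0))
E
```

```text
(array([-8.04, 11.27, -0.78]), array([-1.9,  0.1,  0.5]))
clock: 6.75
tool_pos: [0.3622, -0.0211, 0.0976]
eef_rot: [1.0, -0.0, 0.0, 0.0]
wrist_force: [0.6, 0.8, -2.4]
opening: 0.0259
grip_force: 69.6
[-2.840e-01  1.120e-01 -7.120e-01  7.460e-01 -1.000e-03  2.858e+00] [ 1.e+00 -1.e-04  2.e-04  4.e-04] (array([-0.22, -0.12,  5.96]), array([ 0., -0., -0.]))
```

```bash
python3 -m creep '{"slide":[[0,0,2],[0,0,4],[0,0,5],[0,0,5.7],[0,0,6.1],[0,0,6.1]],"delta_rot":[[0,0,0],[0,0,0],[0,0,0],[0,0,0],[0,0,0],[0,0,0]],"gripper":[2,2,2,2,2,2]}' 70
python3 -m creep '{"slide":[[0,0,0],[0,0,0],[0,0,0],[0,0,0],[0,0,-2],[0,0,-5],[0,0,-8],[0,0,-8]],"delta_rot":[[0,0,0],[0,0,0],[0,0,0],[0,0,0],[0,0,0],[0,0,0],[0,0,0],[0,0,0]],"gripper":[3.5,6,8.5,8.5,8.5,8.5,8.5,8.5]}' 70
python3 - <<'E'
from h import *
SZ['coupler']=(84,28,.0262)
o=ctrl.get_obs();print(o['tool_pos'])
c=cam('wrist');W=cloud(c);print(part(W,'coupler',(.375,-.02)))
E
```

```text
clock: 7.35
tool_pos: [0.3622, -0.0208, 0.0363]
eef_rot: [1.0, 0.001, 0.0, 0.0]
wrist_force: [0.2, -0.2, -1.1]
opening: 0.0257
grip_force: 71.3
clock: 8.15
tool_pos: [0.3631, -0.0214, 0.1189]
eef_rot: [1.0, 0.0, 0.002, 0.001]
wrist_force: [0.2, 0.7, -0.2]
opening: 0.0847
grip_force: 0.0
[ 0.36306197 -0.02143299  0.11890119]
(array([ 0.3766, -0.0196]), 0.2, array([83.8, 28. ]), np.float64(0.0281), 5275)
```

```bash

for i in 1 2; do :; done
python3 -m creep '{"slide":[[0,0,0],[0,0,0],[0,0,0],[0,0,0],[0,0,0],[0,0,0],[0,0,0],[0,0,0]],"delta_rot":[[0,0,-8],[0,0,-16],[0,0,-24],[0,0,-32],[0,0,-40],[0,0,-48],[0,0,-56],[0,0,-64]],"gripper":[8.5,8.5,8.5,8.5,8.5,8.5,8.5,8.5]}' >/dev/null
python3 -m creep '{"slide":[[0,0,0],[0,0,0],[0,0,0],[0,0,0],[0,0,0],[0,0,0],[0,0,0],[0,0,0]],"delta_rot":[[0,0,-8],[0,0,-16],[0,0,-24],[0,0,-32],[0,0,-40],[0,0,-48],[0,0,-56],[0,0,-64]],"gripper":[8.5,8.5,8.5,8.5,8.5,8.5,8.5,8.5]}' >/dev/null
python3 -m creep '{"slide":[[0,0,0],[0,0,0],[0,0,0],[0,0,0],[0,0,0],[0,0,0],[0,0,0],[0,0,0]],"delta_rot":[[0,0,-8],[0,0,-16],[0,0,-24],[0,0,-32],[0,0,-40],[0,0,-48],[0,0,-52],[0,0,-52]],"gripper":[8.5,8.5,8.5,8.5,8.5,8.5,8.5,8.5]}'
python3 - <<'E'
from h import *
o=ctrl.get_obs();print(o['joints'].round(3),go([.3616,-.0196,.0366],180.2))
E
```

```text
clock: 10.6
tool_pos: [0.361, -0.0209, 0.1153]
eef_rot: [-0.001, 1.0, -0.0, -0.001]
wrist_force: [-0.5, 0.6, 0.0]
opening: 0.085
grip_force: 0.0
[-0.284  0.09  -0.679  0.804 -0.001 -0.285] (array([-0.08,  0.13,  7.87]), array([-0. , -0.1, -0.1]))
```

```bash
python3 -m creep '{"slide":[[-0.1,0.1,3],[-0.1,0.1,6],[-0.1,0.1,7.4],[-0.1,0.1,7.8],[-0.1,0.1,7.8],[-0.1,0.1,7.8],[-0.1,0.1,7.8],[-0.1,0.1,7.8]],"delta_rot":[[0,0,0],[0,0,0],[0,0,0],[0,0,0],[0,0,0],[0,0,0],[0,0,0],[0,0,0]],"gripper":[8.5,8.5,8.5,8.5,8.5,6,4,2]}' 70
python3 -m creep '{"slide":[[0,0,0],[0,0,0],[0,0,0],[0,0,-1],[0,0,-3],[0,0,-6],[0,0,-9],[0,0,-10]],"delta_rot":[[0,0,0],[0,0,0],[0,0,0],[0,0,0],[0,0,0],[0,0,0],[0,0,0],[0,0,0]],"gripper":[2,2,2,2,2,2,2,2]}' 70
python3 - <<'E'
from h import *
o=ctrl.get_obs();print(o['joints'].round(3),go([.4379,.230,.14],177.5))
E
```

```text
clock: 11.4
tool_pos: [0.3628, -0.0201, 0.0386]
eef_rot: [-0.0, 1.0, -0.0, 0.0]
wrist_force: [-0.9, -0.3, -0.4]
opening: 0.0435
grip_force: 0.0
clock: 12.2
tool_pos: [0.3633, -0.0202, 0.1405]
eef_rot: [-0.0, 1.0, -0.001, 0.001]
wrist_force: [-0.4, -0.1, -2.2]
opening: 0.0261
grip_force: 70.5
[-0.28   0.063 -0.628  0.877 -0.001 -0.281] (array([-7.48, 25.02,  0.03]), array([-0.1,  0.1,  2.5]))
```

```bash
python3 -m creep '{"slide":[[-1,3.5,0],[-2,7,0],[-3,10.5,0],[-4,14,0],[-5,17.5,0],[-6.1,20.5,0],[-7,23,0],[-7.5,25,0]],"delta_rot":[[0,0,0],[0,0,0],[0,0,0.5],[0,0,1],[0,0,1.5],[0,0,2],[0,0,2.5],[0,0,2.5]],"gripper":[2,2,2,2,2,2,2,2]}' 70
python3 -m creep '{"slide":[[0,0,1],[0,0,3],[0,0,4.5],[0,0,5],[0,0,5]],"delta_rot":[[0,0,0],[0,0,0],[0,0,0],[0,0,0],[0,0,0]],"gripper":[2,2,2,2,2]}' 70
python3 - <<'E'
from h import *
o=ctrl.get_obs();print(o['joints'].round(3),go([.4388,.2293,.0505],177.5))
c=cam('scene');save(c,'s2.png',1.4)
E
```

```text
clock: 13.0
tool_pos: [0.4376, 0.2316, 0.1377]
eef_rot: [0.021, 1.0, -0.0, -0.001]
wrist_force: [-0.1, -0.1, -1.0]
opening: 0.0259
grip_force: 70.4
clock: 13.5
tool_pos: [0.4367, 0.2294, 0.0873]
eef_rot: [0.022, 1.0, -0.001, -0.001]
wrist_force: [-1.1, -0.1, -2.2]
opening: 0.0262
grip_force: 70.4
[ 0.319  0.326 -0.441  0.806 -0.     0.362] (array([-0.22, -0.  ,  3.68]), array([-0.1, -0.1,  0. ]))
```

View pics/s2.png

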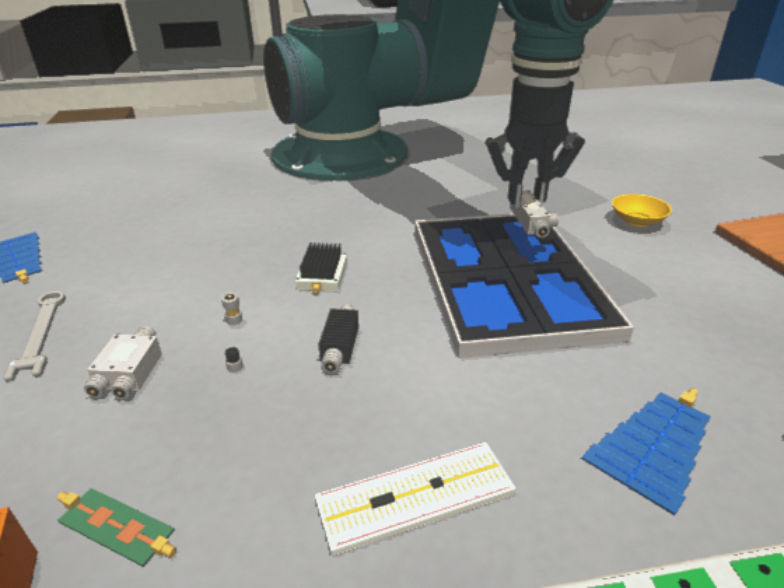

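The coupler hangs level over its cut-out at about (535,220), with its side connector toward +y. Lowering it.

```bash
python3 -m creep '{"slide":[[-0.2,0,1],[-0.2,0,2],[-0.2,0,2.7],[-0.2,0,3.1],[-0.2,0,3.4],[-0.2,0,3.6],[-0.2,0,3.6]],"delta_rot":[[0,0,0],[0,0,0],[0,0,0],[0,0,0],[0,0,0],[0,0,0],[0,0,0]],"gripper":[2,2,2,2,2,2,2]}' 70
python3 - <<'E'
from h import *
o=ctrl.get_obs();print(o['tool_pos'],o['wrist_force'],go([.4388,.2293,.0505],177.5))
c=cam('top');W=cloud(c);SZ['coupler']=(84,28,.0262)
print(part(W,'coupler',(.4528,.2276),lift=.012,r=.075))
E
```

```text
clock: 14.25
tool_pos: [0.4392, 0.23, 0.0518]
eef_rot: [0.021, 1.0, -0.0, -0.001]
wrist_force: [-0.5, -0.0, -1.4]
opening: 0.026
grip_force: 70.5
[0.43922691 0.22995132 0.05175658] [-0.50376301 -0.0309588  -1.40489864] (array([ 0.04, -0.07,  0.13]), array([-0. , -0.1,  0. ]))
(array([0.448 , 0.2233]), -2.6, array([96.5, 36.7]), np.float64(0.0408), 342)
```

```bash
python3 -m creep '{"slide":[[0,0,0.1],[0,0,0.2],[0,0,0.2]],"delta_rot":[[0,0,0],[0,0,0],[0,0,0]],"gripper":[2,2,2]}' 70
python3 -m creep '{"slide":[[0,0,0.1],[0,0,0.2],[0,0,0.2]],"delta_rot":[[0,0,0],[0,0,0],[0,0,0]],"gripper":[2,2,2]}' 70
```

```text
clock: 14.6
tool_pos: [0.4394, 0.23, 0.0507]
eef_rot: [0.021, 1.0, -0.0, 0.0]
wrist_force: [-5.3, -1.2, 13.6]
opening: 0.0259
grip_force: 72.4
clock: 14.9
tool_pos: [0.4395, 0.23, 0.0506]
eef_rot: [0.021, 1.0, 0.0, 0.001]
wrist_force: [-16.0, -4.8, 56.8]
opening: 0.0258
grip_force: 77.4
```

```bash
python3 -m creep '{"slide":[[0,0,-0.2],[0,0,-0.2],[0,0,-0.3],[0,0,-0.3],[0,0,-2],[0,0,-5],[0,0,-9],[0,0,-11]],"delta_rot":[[0,0,0],[0,0,0],[0,0,0],[0,0,0],[0,0,0],[0,0,0],[0,0,0],[0,0,0]],"gripper":[2,4,6,8,8,8,8,8]}' 70
python3 - <<'E'
from h import *
o=ctrl.get_obs();print(o['tool_pos'],go([.619,-.061,.16],180-16.7))
c=cam('wrist');W=cloud(c);SZ['coupler']=(84,28,.0262)
print(part(W,'coupler',(.4528,.2276),lift=.012,r=.075))
Q=W[(np.hypot(W[...,0]-.4528,W[...,1]-.2276)<.05)&(W[...,2]>.037)&(W[...,2]<.05)]
A=np.c_[Q[:,:2]-Q[:,:2].mean(0),np.ones(len(Q))];print(np.linalg.lstsq(A,Q[:,2],rcond=None)[0],len(Q))
E
```

```text
clock: 15.7
tool_pos: [0.44, 0.2302, 0.1604]
eef_rot: [0.021, 1.0, 0.0, 0.001]
wrist_force: [1.1, 0.3, -0.5]
opening: 0.0798
grip_force: 0.0
[0.44001375 0.23022441 0.16038633] (array([-19.13, -28.33,   0.05]), array([ 0. ,  0.1, 14.2]))
(array([0.4526, 0.2305]), -3.1, array([83.7, 27.9]), np.float64(0.04), 3820)
[-0.00034302 -0.00108546  0.03995068] 3844
```

Coupler seated: its top is at 40.0 mm and level. Now the attenuator.

```bash
python3 -m creep '{"slide":[[-2.7,-4,0],[-5.4,-8,0],[-8.1,-12,0],[-10.8,-16,0],[-13.5,-20,0],[-16.2,-24,0],[-18.2,-27,0],[-19.1,-28.3,0]],"delta_rot":[[0,0,2],[0,0,4],[0,0,6],[0,0,8],[0,0,10],[0,0,12],[0,0,14],[0,0,14.2]],"gripper":[8.5,8.5,8.5,8.5,8.5,8.5,8.5,8.5]}' 70
python3 -m creep '{"slide":[[0,0,0],[0,0,0],[0,0,2],[0,0,4],[0,0,4]],"delta_rot":[[0,0,0],[0,0,0],[0,0,0],[0,0,0],[0,0,0]],"gripper":[8.5,8.5,8.5,8.5,8.5]}'
python3 - <<'E'
from h import *
SZ['attenuator']=(66,34,.0255)
o=ctrl.get_obs();c=cam('wrist');W=cloud(c);p=part(W,'attenuator');print(o['joints'].round(2),p,go([*p[0],.037],180+p[1]),go([.619,-.061,.037],163.3))
E
```

```text
clock: 16.55
tool_pos: [0.6192, -0.0638, 0.1569]
eef_rot: [0.147, 0.989, -0.0, -0.001]
wrist_force: [0.1, 0.7, -0.1]
opening: 0.0853
grip_force: 0.0
clock: 17.05
tool_pos: [0.6161, -0.0592, 0.116]
eef_rot: [0.144, 0.99, -0.0, -0.002]
wrist_force: [-0.5, -0.1, 0.5]
opening: 0.0851
grip_force: 0.0
[-0.23  0.49 -0.07  1.02 -0.    0.06] (array([ 0.619 , -0.0606]), -16.5, array([66.3, 33.9]), np.float64(0.0276), 2960) (array([-0.26, -0.04,  8.04]), array([-0. , -0.2, -0.1])) (array([-0.28, -0.08,  8.04]), array([-0. , -0.2,  0.1]))
```

```bash
python3 -m creep '{"slide":[[-0.2,0,3],[-0.2,0,6],[-0.2,0,7.6],[-0.2,0,8],[-0.2,0,8],[-0.2,0,8],[-0.2,0,8],[-0.2,0,8]],"delta_rot":[[0,0,0],[0,0,0],[0,0,0],[0,0,0],[0,0,0],[0,0,0],[0,0,0],[0,0,0]],"gripper":[8.5,8.5,8.5,8.5,8.5,6,4,2.5]}' 70
python3 -m creep '{"slide":[[0,0,0],[0,0,0],[0,0,0]],"delta_rot":[[0,0,0],[0,0,0],[0,0,0]],"gripper":[2.5,2.5,2.5]}' 70
python3 -m creep '{"slide":[[0,0,-1],[0,0,-3],[0,0,-6],[0,0,-9],[0,0,-10],[0,0,-10]],"delta_rot":[[0,0,0],[0,0,0],[0,0,0],[0,0,0],[0,0,0],[0,0,0]],"gripper":[2.5,2.5,2.5,2.5,2.5,2.5]}' 70
python3 - <<'E'
from h import *
print(go([.4487,.1295,.14],177.5))
E
```

```text
clock: 17.9
tool_pos: [0.6202, -0.0616, 0.0387]
eef_rot: [0.145, 0.989, -0.0, 0.0]
wrist_force: [-0.4, -0.4, 0.3]
opening: 0.0434
grip_force: 0.0
clock: 18.2
tool_pos: [0.6201, -0.0617, 0.0388]
eef_rot: [0.145, 0.989, -0.0, 0.0]
wrist_force: [-1.6, 0.5, 9.7]
opening: 0.0322
grip_force: 70.4
clock: 18.8
tool_pos: [0.6205, -0.0617, 0.1389]
eef_rot: [0.145, 0.989, -0.0, 0.001]
wrist_force: [-0.7, -0.2, -5.1]
opening: 0.0322
grip_force: 70.6
(array([21.94, 13.39, -0.15]), array([ -0. ,   0.1, -14.2]))
```

```bash
python3 -m creep '{"slide":[[3,1.8,0],[6,3.6,0],[9,5.4,0],[12,7.3,0],[15,9.2,0],[18,11,0],[20.4,12.4,0],[21.8,13.4,0]],"delta_rot":[[0,0,-2],[0,0,-4],[0,0,-6],[0,0,-8],[0,0,-10],[0,0,-12],[0,0,-14.2],[0,0,-14.2]],"gripper":[2.5,2.5,2.5,2.5,2.5,2.5,2.5,2.5]}' 70
python3 -m creep '{"slide":[[0,0,1],[0,0,3],[0,0,5],[0,0,5.5],[0,0,5.5],[0,0,5.5]],"delta_rot":[[0,0,0],[0,0,0],[0,0,0],[0,0,0],[0,0,0],[0,0,0]],"gripper":[2.5,2.5,2.5,2.5,2.5,2.5]}' 70
python3 - <<'E'
from h import *
o=ctrl.get_obs();print(go([.450,.129,.0518],177.5))
c=cam('wrist');W=cloud(c);print(cut(c,W,'attenuator'))
c=cam('top');W=cloud(c);print([cut(c,W,k) for k in('amplifier','splitter')])
E
```

```text
clock: 19.6
tool_pos: [0.4469, 0.1304, 0.1364]
eef_rot: [0.02, 1.0, -0.0, -0.002]
wrist_force: [-0.1, 0.1, -4.2]
opening: 0.0318
grip_force: 70.6
clock: 20.2
tool_pos: [0.4497, 0.1291, 0.0831]
eef_rot: [0.022, 1.0, -0.0, -0.0]
wrist_force: [0.2, -0.7, -3.1]
opening: 0.0319
grip_force: 70.5
(array([-0.03, -0.01,  3.13]), array([-0. , -0.1,  0. ]))
(array([0.6117, 0.105 ]), np.float64(-44.8), np.float64(1.0), np.int64(3423))
[(array([0.5952, 0.1228]), np.float64(-2.7), np.float64(0.039), np.int64(1646)), (array([0.599, 0.222]), np.float64(-11.5), np.float64(1.0), np.int64(600))]
```

```bash
python3 -m creep '{"slide":[[0,0,1],[0,0,2],[0,0,2.6],[0,0,2.9],[0,0,3.1],[0,0,3.2],[0,0,3.3],[0,0,3.3]],"delta_rot":[[0,0,0],[0,0,0],[0,0,0],[0,0,0],[0,0,0],[0,0,0],[0,0,0],[0,0,0]],"gripper":[2.5,2.5,2.5,2.5,2.5,2.5,2.5,2.5]}' 70
```

```text
clock: 21.1
tool_pos: [0.4494, 0.1293, 0.0508]
eef_rot: [0.021, 1.0, -0.0, -0.0]
wrist_force: [-5.8, -1.3, 14.2]
opening: 0.032
grip_force: 72.6
```

Contact is exactly at the expected floor height (.0508). Releasing, then on to the amplifier.

```bash
python3 -m creep '{"slide":[[0,0,-0.1],[0,0,-0.1],[0,0,-0.1],[0,0,-0.1],[0,0,-2],[0,0,-5],[0,0,-8],[0,0,-10]],"delta_rot":[[0,0,0],[0,0,0],[0,0,0],[0,0,0],[0,0,0],[0,0,0],[0,0,0],[0,0,0]],"gripper":[3.5,5.5,7.5,8,8,8,8,8]}' 70
python3 - <<'E'
from h import *
SZ['attenuator']=(66,34,.0255)
o=ctrl.get_obs();c=cam('wrist');W=cloud(c);print(part(W,'attenuator',(.449,.129),lift=.012))
print(go([.466,-.071,.14],165))
c=cam('top');print(part(cloud(c),'attenuator',(.449,.129),lift=.012))
E
```

```text
clock: 21.9
tool_pos: [0.4499, 0.1294, 0.1517]
eef_rot: [0.021, 1.0, -0.0, 0.0]
wrist_force: [0.3, 0.4, 0.0]
opening: 0.0798
grip_force: 0.0
(array([0.4481, 0.1304]), -2.3, array([65.8, 33.8]), np.float64(0.0396), 2421)
(array([ -2.37, -19.97,   1.4 ]), array([ 0. ,  0.2, 12.5]))
(array([0.4573, 0.127 ]), -2.7, array([80. , 33.4]), np.float64(0.0398), 198)
```

```bash
python3 -m creep '{"slide":[[-0.4,-3.5,0],[-0.8,-7,0],[-1.2,-10.5,0],[-1.6,-14,0],[-2,-17,0],[-2.4,-20,1],[-2.4,-20,2],[-2.4,-20,3]],"delta_rot":[[0,0,2],[0,0,4],[0,0,6],[0,0,8],[0,0,10],[0,0,12.5],[0,0,12.5],[0,0,12.5]],"gripper":[8.5,8.5,8.5,8.5,8.5,8.5,8.5,8.5]}' 70
python3 -m creep '{"slide":[[0,0,0],[0,0,0],[0,0,0]],"delta_rot":[[0,0,0],[0,0,0],[0,0,0]],"gripper":[8.5,8.5,8.5]}'
python3 - <<'E'
from h import *
o=ctrl.get_obs();c=cam('wrist');W=cloud(c);p=part(W,'amplifier');print(o['joints'].round(2),p,go([*p[0],.041],180+p[1]),go([.4663,-.071,.041],165))
E
```

```text
clock: 22.8
tool_pos: [0.4644, -0.0717, 0.1187]
eef_rot: [0.131, 0.991, -0.0, -0.001]
wrist_force: [-0.8, -0.2, -0.0]
opening: 0.0847
grip_force: 0.0
clock: 23.1
tool_pos: [0.465, -0.0709, 0.1203]
eef_rot: [0.13, 0.992, -0.0, -0.0]
wrist_force: [0.7, 0.0, 0.2]
opening: 0.0851
grip_force: 0.0
[-0.32  0.26 -0.44  0.87 -0.   -0.06] (array([ 0.4651, -0.0699]), -15.0, array([66.2, 44.1]), np.float64(0.0337), 3178) (array([0.02, 0.11, 7.94]), array([-0. , -0. ,  0.1])) (array([-0.12,  0.04,  7.94]), array([-0. , -0. ,  0.1]))
```

```bash
python3 -m creep '{"slide":[[0,0.1,3],[0,0.1,6],[0,0.1,7.5],[0,0.1,7.9],[0,0.1,7.9],[0,0.1,7.9],[0,0.1,7.9],[0,0.1,7.9]],"delta_rot":[[0,0,0],[0,0,0],[0,0,0],[0,0,0],[0,0,0],[0,0,0],[0,0,0],[0,0,0]],"gripper":[8.5,8.5,8.5,8.5,8.5,7,5,3.5]}' 70
python3 -m creep '{"slide":[[0,0,0],[0,0,0],[0,0,0]],"delta_rot":[[0,0,0],[0,0,0],[0,0,0]],"gripper":[3.5,3.5,3.5]}' 70
python3 - <<'E'
from h import *
c=cam('wrist');save(c,'w5.png')
E
```

```text
clock: 23.95
tool_pos: [0.4655, -0.0708, 0.0417]
eef_rot: [0.13, 0.991, -0.0, 0.0]
wrist_force: [-4.0, -11.6, 16.7]
opening: 0.0436
grip_force: 13.5
clock: 24.25
tool_pos: [0.4655, -0.0708, 0.042]
eef_rot: [0.13, 0.991, -0.001, 0.0]
wrist_force: [-3.6, 1.3, 15.2]
opening: 0.0424
grip_force: 70.1
```

View pics/w5.png

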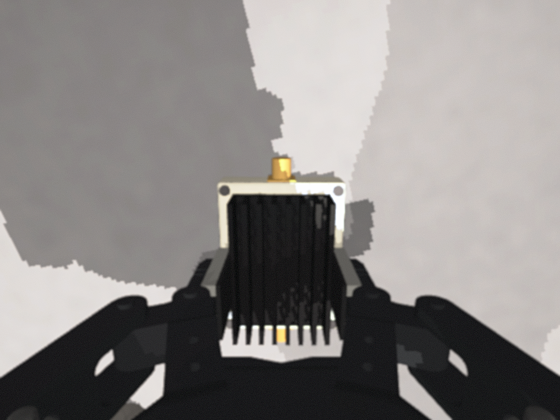

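The amplifier's heatsink is gripped squarely across its 44 mm (columns 230–335). Carrying it over.

```bash
python3 -m creep '{"slide":[[0,0,-1],[0,0,-3],[0,0,-6],[0,0,-9],[0,0,-10],[0,0,-10]],"delta_rot":[[0,0,0],[0,0,0],[0,0,0],[0,0,0],[0,0,0],[0,0,0]],"gripper":[3.5,3.5,3.5,3.5,3.5,3.5]}' 70
python3 - <<'E'
from h import *
print(go([.5952,.1235,.14],177.4))
E
```

```text
clock: 24.9
tool_pos: [0.4657, -0.0707, 0.142]
eef_rot: [0.13, 0.991, -0.001, 0.001]
wrist_force: [0.5, -0.3, -4.9]
opening: 0.0422
grip_force: 73.4
(array([-7.5 , 22.1 ,  0.19]), array([ -0.1,   0.1, -12.4]))
```

```bash
python3 -m creep '{"slide":[[-1,3,0],[-2,6,0],[-3,9,0],[-4,12,0],[-5,15,0],[-6,18,0],[-7,20.8,0],[-7.5,22.1,0]],"delta_rot":[[0,0,-2],[0,0,-4],[0,0,-6],[0,0,-8],[0,0,-10],[0,0,-11],[0,0,-12.4],[0,0,-12.4]],"gripper":[3.5,3.5,3.5,3.5,3.5,3.5,3.5,3.5]}' 70
python3 -m creep '{"slide":[[0,0,1],[0,0,3],[0,0,5],[0,0,5.5],[0,0,5.5],[0,0,5.5]],"delta_rot":[[0,0,0],[0,0,0],[0,0,0],[0,0,0],[0,0,0],[0,0,0]],"gripper":[3.5,3.5,3.5,3.5,3.5,3.5]}' 70
python3 - <<'E'
from h import *
print(go([.5952,.1235,.055],177.4))
E
```

```text
clock: 25.7
tool_pos: [0.595, 0.1254, 0.1386]
eef_rot: [0.021, 1.0, -0.0, -0.002]
wrist_force: [0.1, -0.2, -4.0]
opening: 0.0423
grip_force: 73.4
clock: 26.3
tool_pos: [0.5947, 0.1232, 0.0863]
eef_rot: [0.023, 1.0, -0.0, -0.0]
wrist_force: [0.5, -0.3, -2.9]
opening: 0.0421
grip_force: 73.3
(array([-0.05,  0.04,  3.13]), array([-0., -0.,  0.]))
```

```bash
python3 -m creep '{"slide":[[0,0,1],[0,0,2],[0,0,2.6],[0,0,2.9],[0,0,3.1],[0,0,3.2],[0,0,3.3],[0,0,3.3]],"delta_rot":[[0,0,0],[0,0,0],[0,0,0],[0,0,0],[0,0,0],[0,0,0],[0,0,0],[0,0,0]],"gripper":[3.5,3.5,3.5,3.5,3.5,3.5,3.5,3.5]}' 70
```

```text
clock: 27.1
tool_pos: [0.5945, 0.1236, 0.0541]
eef_rot: [0.022, 1.0, -0.0, -0.0]
wrist_force: [-7.4, -0.3, 13.7]
opening: 0.0421
grip_force: 75.3
```

```bash
python3 -m creep '{"slide":[[0,0,-0.1],[0,0,-0.1],[0,0,-0.1],[0,0,-0.1],[0,0,-2],[0,0,-5],[0,0,-8],[0,0,-10]],"delta_rot":[[0,0,0],[0,0,0],[0,0,0],[0,0,0],[0,0,0],[0,0,0],[0,0,0],[0,0,0]],"gripper":[4.5,6.5,8,8,8,8,8,8]}' 70
python3 - <<'E'
from h import *
o=ctrl.get_obs();c=cam('wrist');W=cloud(c);print(part(W,'amplifier',(.595,.1235),lift=.012),part(W,'splitter'))
print(go([.615,-.294,.155],166))
E
```

```text
clock: 27.9
tool_pos: [0.5951, 0.1237, 0.1547]
eef_rot: [0.022, 1.0, -0.0, 0.0]
wrist_force: [1.4, -0.2, -0.6]
opening: 0.0799
grip_force: 0.0
(array([0.5942, 0.1246]), -2.6, array([66.4, 44.1]), np.float64(0.0457), 2657) (array([0., 0.]), 0.0, array([0., 0.]), np.float64(nan), 0)
(array([ -3.76, -41.65,   0.25]), array([ 0. ,  0.2, 11.4]))
  return _methods._mean(a, axis=axis, dtype=dtype,
  ret = ret.dtype.type(ret / rcount)
```

The amplifier is seated (top at 45.7 mm). Moving on to the splitter.

```bash
python3 -m creep '{"slide":[[-0.4,-4,0],[-0.8,-8,0],[-1.1,-12,0],[-1.4,-16,0],[-1.8,-20,0],[-2.2,-24,0],[-2.5,-28,0],[-2.9,-32,0]],"delta_rot":[[0,0,1],[0,0,2],[0,0,4],[0,0,5],[0,0,6],[0,0,7],[0,0,8],[0,0,9]],"gripper":[8.5,8.5,8.5,8.5,8.5,8.5,8.5,8.5]}' 70
python3 -m creep '{"slide":[[0.7,-4,0],[1,-8,0],[1,-9.6,1],[1,-9.6,1],[1,-9.6,1]],"delta_rot":[[0,0,1],[0,0,2],[0,0,2.4],[0,0,2.4],[0,0,2.4]],"gripper":[8.5,8.5,8.5,8.5,8.5]}'
python3 - <<'E'
from h import *
SZ['splitter']=(60,50,.0262)
o=ctrl.get_obs();print(o['tool_pos']);
for n in('top','wrist'):
    c=cam(n);W=cloud(c);print(part(W,'splitter'))
save(c,'w6.png')
print(go([.615,-.294,.037],166))
E
```

```text
clock: 28.75
tool_pos: [0.6091, -0.199, 0.1527]
eef_rot: [0.101, 0.995, -0.0, -0.001]
wrist_force: [1.3, -0.2, -0.1]
opening: 0.0853
grip_force: 0.0
clock: 29.25
tool_pos: [0.5802, -0.2887, 0.1425]
eef_rot: [0.121, 0.993, 0.0, -0.001]
wrist_force: [0.7, 0.1, -0.1]
opening: 0.085
grip_force: 0.0
[ 0.58024006 -0.28869027  0.14245202]
(array([ 0.6227, -0.2941]), -32.5, array([65. , 31.6]), np.float64(0.0285), 247)
(array([ 0.6208, -0.2968]), -14.2, array([60.5, 50. ]), np.float64(0.0279), 4639)
(array([-3.48,  0.26, 10.61]), array([-0. , -0. ,  0.1]))
```

View pics/w6.png

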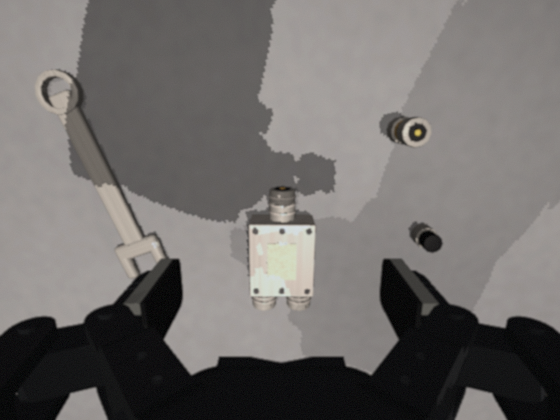

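The splitter is at (282,260) with its two connectors facing the robot's far side (+x). The terminator (430,240), adapter (412,130) and wrench (130,250) are outside the fingers' footprint.

```bash
python3 -m creep '{"slide":[[-2.5,0.1,0],[-4.1,0.1,2],[-4.1,0.1,4],[-4.1,0.1,5],[-4.1,0.1,5],[-4.1,0.1,5]],"delta_rot":[[0,0,0.2],[0,0,0.2],[0,0,0.2],[0,0,0.2],[0,0,0.2],[0,0,0.2]],"gripper":[8.5,8.5,8.5,8.5,8.5,8.5]}' 70
python3 - <<'E'
from h import *
SZ['splitter']=(60,50,.0262)
c=cam('wrist');W=cloud(c);p=part(W,'splitter');print(p,go([.6205,-.2965,.038],165.8))
E
```

```text
clock: 29.95
tool_pos: [0.6204, -0.2979, 0.0938]
eef_rot: [0.123, 0.992, -0.0, -0.0]
wrist_force: [-0.4, 0.2, 0.0]
opening: 0.0848
grip_force: 0.0
(array([ 0.6212, -0.2969]), -14.3, array([60.4, 50.1]), np.float64(0.028), 7985) (array([0.05, 0.17, 5.62]), array([-0.1,  0. ,  0.1]))
```

```bash
python3 -m creep '{"slide":[[0,0.1,2],[0,0.1,4],[0,0.1,5.3],[0,0.1,5.6],[0,0.1,5.6],[0,0.1,5.6],[0,0.1,5.6],[0,0.1,5.6]],"delta_rot":[[0,0,0],[0,0,0],[0,0,0],[0,0,0],[0,0,0],[0,0,0],[0,0,0],[0,0,0]],"gripper":[8.5,8.5,8.5,8.5,8.5,7,5.5,4]}' 70
python3 -m creep '{"slide":[[0,0,0],[0,0,0],[0,0,0]],"delta_rot":[[0,0,0],[0,0,0],[0,0,0]],"gripper":[4,4,4]}' 70
python3 -m creep '{"slide":[[0,0,-1],[0,0,-3],[0,0,-6],[0,0,-9],[0,0,-10],[0,0,-10]],"delta_rot":[[0,0,0],[0,0,0],[0,0,0],[0,0,0],[0,0,0],[0,0,0]],"gripper":[4,4,4,4,4,4]}' 70
python3 - <<'E'
from h import *
print(go([.5992,.2232,.14],177.4))
E
```

```text
clock: 30.8
tool_pos: [0.6208, -0.2977, 0.0382]
eef_rot: [0.123, 0.992, -0.001, 0.0]
wrist_force: [0.4, 0.5, 2.1]
opening: 0.0479
grip_force: 71.5
clock: 31.1
tool_pos: [0.6208, -0.2977, 0.0382]
eef_rot: [0.123, 0.992, -0.001, 0.0]
wrist_force: [-2.1, 0.6, 8.3]
opening: 0.0481
grip_force: 73.2
clock: 31.7
tool_pos: [0.6211, -0.2977, 0.1383]
eef_rot: [0.123, 0.992, -0.001, 0.001]
wrist_force: [1.1, -0.4, -3.0]
opening: 0.0477
grip_force: 73.0
(array([14.87, 49.97, -0.27]), array([ -0.1,   0.1, -11.6]))
```

```bash
python3 -m creep '{"slide":[[1,3.5,0],[2.1,7,0],[3.2,10.5,0],[4.2,14,0],[5.3,17.8,0],[6.4,21.6,0],[7.5,25.3,0],[8.6,29,0]],"delta_rot":[[0,0,-1],[0,0,-2],[0,0,-3],[0,0,-4],[0,0,-5],[0,0,-6],[0,0,-7],[0,0,-8]],"gripper":[4,4,4,4,4,4,4,4]}' 70
python3 -m creep '{"slide":[[0,0,0],[0,0,0],[0,0,0]],"delta_rot":[[0,0,0],[0,0,0],[0,0,0]],"gripper":[4,4,4]}' 70
python3 - <<'E'
from h import *
print(go([.5992,.2232,.14],177.4))
E
```

```text
clock: 32.5
tool_pos: [0.607, 0.0065, 0.1351]
eef_rot: [0.053, 0.999, -0.0, -0.002]
wrist_force: [0.7, -0.5, -2.8]
opening: 0.0481
grip_force: 73.1
clock: 32.8
tool_pos: [0.6078, 0.0043, 0.1359]
eef_rot: [0.054, 0.999, -0.0, -0.001]
wrist_force: [0.0, 0.3, -2.5]
opening: 0.0479
grip_force: 73.2
(array([ 3.22, 21.67, -0.42]), array([-0. , -0.1, -3.6]))
```

```bash
python3 -m creep '{"slide":[[0.4,3,0],[0.9,6,0],[1.4,9,0],[1.9,12.5,0],[2.4,16,0],[2.8,19,0],[3.1,21,0],[3.2,21.7,0]],"delta_rot":[[0,0,-0.5],[0,0,-1],[0,0,-1.5],[0,0,-2],[0,0,-2.5],[0,0,-3],[0,0,-3.6],[0,0,-3.6]],"gripper":[4,4,4,4,4,4,4,4]}' 70
python3 -m creep '{"slide":[[0,0,1],[0,0,3],[0,0,5],[0,0,5],[0,0,5],[0,0,5]],"delta_rot":[[0,0,0],[0,0,0],[0,0,0],[0,0,0],[0,0,0],[0,0,0]],"gripper":[4,4,4,4,4,4]}' 70
python3 - <<'E'
from h import *
print(go([.5992,.2232,.051],177.4))
c=cam('scene');save(c,'s3.png',1.4)
E
```

```text
clock: 33.6
tool_pos: [0.5996, 0.2248, 0.1361]
eef_rot: [0.022, 1.0, -0.0, -0.001]
wrist_force: [0.2, -1.2, -3.2]
opening: 0.0478
grip_force: 73.4
clock: 34.2
tool_pos: [0.6002, 0.2235, 0.0876]
eef_rot: [0.023, 1.0, -0.0, 0.0]
wrist_force: [0.4, -0.4, -2.4]
opening: 0.0477
grip_force: 73.3
(array([ 0.1 , -0.03,  3.66]), array([-0.,  0., -0.]))
```

View pics/s3.png

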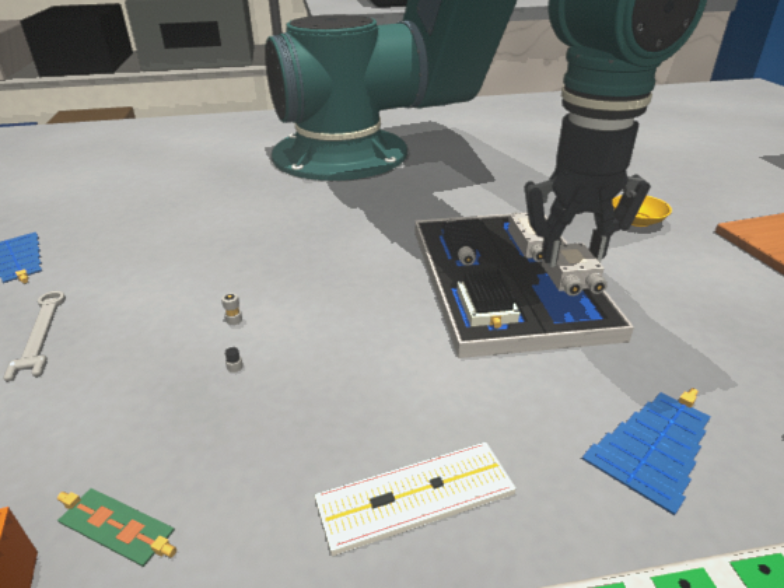

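The splitter is over its cut-out at (580,270), the other three parts are seated, and the adapter and terminator haven't been disturbed. Lowering.

```bash
python3 -m creep '{"slide":[[0.1,0,1],[0.1,0,2],[0.1,0,2.8],[0.1,0,3.2],[0.1,0,3.5],[0.1,0,3.7],[0.1,0,3.8],[0.1,0,3.8]],"delta_rot":[[0,0,0],[0,0,0],[0,0,0],[0,0,0],[0,0,0],[0,0,0],[0,0,0],[0,0,0]],"gripper":[4,4,4,4,4,4,4,4]}' 70
```

```text
clock: 35.05
tool_pos: [0.5984, 0.2241, 0.0501]
eef_rot: [0.022, 1.0, -0.0, -0.0]
wrist_force: [-7.5, -2.9, 16.5]
opening: 0.0478
grip_force: 75.4
```

```bash
python3 -m creep '{"slide":[[0,0,-0.1],[0,0,-0.1],[0,0,-0.1],[0,0,-0.1],[0,0,-2],[0,0,-5],[0,0,-9],[0,0,-14]],"delta_rot":[[0,0,0],[0,0,0],[0,0,0],[0,0,0],[0,0,0],[0,0,0],[0,0,0],[0,0,0]],"gripper":[5.5,7,7,7,7,7,7,7]}' 70
python3 - <<'E'
from h import *
SZ.update({k:(*SZ[k][:2],.0262) for k in('attenuator','coupler','splitter')})
c=cam('wrist');W=cloud(c)
for k in CUT:
    try:print(k,part(W,k,CUT[k],lift=.012,r=.055))
    except Exception as e:print(k,e)
c=cam('top');save(c,'t2.png',1.4);W=cloud(c)
for p in [(.637,-.179),(.545,-.184)]:
    Q=W[(np.hypot(W[...,0]-p[0],W[...,1]-p[1])<.04)&(W[...,2]>.012)];print(Q.mean(0),len(Q))
E
```

```text
clock: 35.85
tool_pos: [0.5978, 0.2239, 0.189]
eef_rot: [0.022, 1.0, -0.001, -0.002]
wrist_force: [1.4, 0.8, -0.1]
opening: 0.0697
grip_force: 0.0
amplifier (array([0.5943, 0.1246]), -2.6, array([66.2, 45. ]), np.float64(0.0442), 4325)
attenuator (array([0.4643, 0.1297]), -2.0, array([34.8, 34.2]), np.float64(0.0398), 1307)
coupler (array([0.4733, 0.2292]), -2.3, array([43.6, 27.7]), np.float64(0.0401), 2469)
splitter (array([0.5984, 0.225 ]), -2.5, array([59.5, 50. ]), np.float64(0.04), 4122)
[ 0.63725688 -0.18233884  0.02098606] 70
[ 0.54865426 -0.18715034  0.03281839] 119
```

View pics/t2.png

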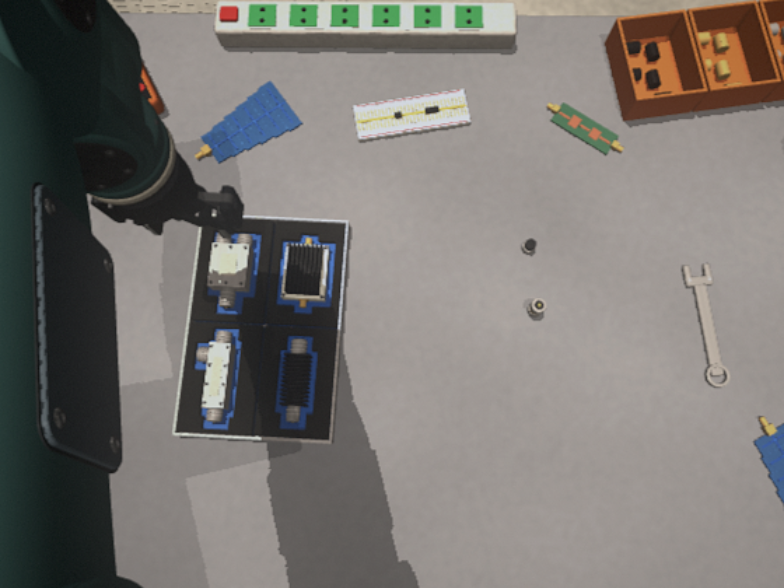

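All four parts sit in their cut-outs with blue margins all round. The adapter (538,306) and cap (530,246) are where they started, and the gripper is clear.

```bash
python3 -c "
from cell import ticket;print(ticket.job_done())"
```

```text
the job is handed in; nothing more can be done
None
```

I put all four parts back in their cut-outs, level and on the floor by the camera measurements, left the adapter and termination cap in place, and handed the job in at about 36 s on the robot clock; no verdict was returned.

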